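# Open the heater lid over the sample vial

### The arm

A 6-joint arm with a two-finger parallel gripper is mounted at the origin on a cart in front of the work surface, level with it; the furniture and walls round the work are solid. World frame = base frame: x ahead of the robot, y to its left, z up, the work surface at z = 0. Lengths are in m, angles in rad, forces in N, time in s.
With the tool pointing down it reaches from about 0.25 to 0.725 m from the base axis. Payload 4 kg.
Tool frame: the origin (TCP) lies midway between the tips of the shut fingers; the grasp point (between the pads) lies 19 mm behind it; z points along the fingers, y is the line along which they close (so a half turn about z gives the same grasp; the last joint's range is limited). The gripper opens to 85 mm and grips with 20 to 120 N. Pads are 22 mm wide; open, the fingers measure 114 mm over their backs; the gripper's body (76 mm by 85 mm) begins 54 mm behind the grasp point. The pads swing forward as they close: fully open they stand 13 mm farther back than shut.
Start: joints at [1.233, 0.241, 0.005, 1.335, 0, 1.571], TCP at [0.166, 0.472, 0.231] pointing down, gripper open.
Joint ranges: [-2.72, 2.72], [-1.05, 1.87], [-1.09, 1.28], [-1.99, 2.15], [-1.42, 1.44], [-3.14, 3.14]. Speed limits (rad/s): [2.79, 2.79, 3.14, 3.14, 3.14, 3.14].

### API

Orientations are given as a unit quaternion [x, y, z, w].
In Python, from workcell import status, camera, get_calibration, ticket gives the robot as it stands.
- The arm moves only by the shell command python3 -m creep 'ROWS' [OPENING]. ROWS is JSON, a list of rows, each a list of 6 numbers: the shift along the world's x, y, z in cm, then the turn, a rotation vector about the world's x, y, z in degrees. A call has 1 to 8 rows; each row shifts and turns the commanded pose from where the row before left it; what a row does not reach is not made up. A row lasts 1/10 s, in which the tool goes at most 50 mm and 8.59 degrees, less where a joint would pass 70% of its speed; a pose out of reach is approached as far as the arm can. A call is refused whole if a number of a shift passes 5 or a number of a turn 8.59, either way. A call with a gripper value outside its range is refused whole. OPENING is the opening, from -1 (shut) to 1 (fully open), so that 0 is half open, set as the call begins (- or left out, the last holds). The fingers move at their own pace and stop on an object; the grip force is fixed at half the most. Time passes only in rows, so rows that do not move let the fingers close. It gives the time, the measured TCP pose, the force, the opening and the grip force at its end, in the units of the state.
- status.get_obs(): the state, without advancing time (a new reading comes with each control period).
- camera(name): name is "scene" or "top" or "wrist"; returns the picture (400x640x3 uint8, red, green, blue); there is no depth.
- get_calibration(name): a dict with "fx", "fy", "cx", "cy" (pixels), "rvec" (rotation vector, rad) and "tvec" (3), from world to camera coordinates, as OpenCV has them; the wrist camera has in their place "tool_from_camera" (4x4, takes a point from camera to tool coordinates, whose origin is the TCP and whose axes are the flange's). Camera axes: x right, y down, z forward; pixel columns grow to the right and rows downward; lengths in m; the calibration is good to about 2 mm. A picture is of the moment at which its call begins: read the wrist's pose just before it. get_calibration takes no time and is no camera call.
- ticket.job_done(): hands the job in; it is judged then, once.
The state is a dict: "clock": time; "joint_pos": joint angles; "joint_vel": joint speeds; "tau": joint torques, N m; "eef_pos": TCP position; "tool_rot": TCP orientation; "ft_force": force on the tool from outside, world axes, zero at the start; "ft_torque": the same for the moment, N m; "grip_width": finger opening in m; "grasp_force": force on a finger pad.
Only numpy, scipy, OpenCV 4.12 (cv2) and the standard library are available. Lean on these libraries where they do the work, as an engineer would, in place of code of your own. Each camera call takes 0.05 s, during which the arm holds its last target. There are 200 camera calls.

### The job

The two-place vial heater on the desk holds one capped glass vial; its other well is plugged with a plain rubber stopper. Press down the release tab in front of the lid that covers the vial so that this lid springs up, then push the lid right back past upright until it rests fully open by itself, and come clear. Leave the other lid shut and the vial down in its well, and do not pick up or knock the vials, dish and pen standing round the heater.

Things in the scene. Friction and masses are not known exactly. Their poses are not given: they have to be found in the camera images.
- heater: white bench heater for two vials, 227 mm deep (x), 200 mm wide (y), fixed to the desk; origin on the desk under the housing, its x points from the sloped key panel at its front to the lid hinges at its back, y to its left, z up. Housing top 69 mm high. The two wells are at x = -12, y = +48 (left) and y = -48 mm (right); each is 25 mm wide and 40 mm deep and has its own clear lid and its own tab
- lid_left (a joint): angle of the left lid (rad): 0 shut and latched, about 0.85 where the spring leaves it after release, 1.85 fully open at its stop. A clear hood 80 mm wide, 112 mm long and 29 mm tall with a grey rim, hinged at its back edge. The spring drives it only up to 0.85; beyond that it falls back to 0.85 by its weight until about 1.5, and past that it falls open and stays. It weighs about 90 g; less than 2 N opens it
- lid_right (a joint): angle of the right lid (rad), as for the left
- lid_left_hinge (a point): centre of the left lid's hinge axis, which lies along the heater's y, 78 mm above the desk; fixed to the heater, axes as the heater's
- lid_right_hinge (a point): the same for the right lid
- lid_left_edge (a point): middle of the left lid's front lip at its lower front edge, the farthest part from the hinge (120 mm from it); moves with the lid. Shut, it is 72 mm above the desk and 58 mm before the heater's origin
- lid_right_edge (a point): the same for the right lid
- tab_left (a joint): angle of the left release tab (rad): 0 at rest, sprung back up when let go; the latch frees the lid at about 0.18, full travel 0.30
- tab_right (a joint): angle of the right release tab (rad), as for the left
- tab_left_press (a point): place to press, on the ribbed end of the left tab: a grey key 42 mm wide that stands 54 mm out from the front of the housing before the left lid; this point is on its upper face, 65 mm above the desk at rest, 37 mm before the lip of the shut lid. Pressed downward it gives about 7 mm until the lid is freed and 12 mm in all, against about 2 to 5 N
- tab_right_press (a point): the same for the right tab, before the right lid
- vial_sample_mid (a point): middle of the sample vial, a screw-capped glass vial 22 mm across and 58 mm tall, standing in the left or the right well under the shut lid; its cap shows 18 mm above the housing
- vial_a_mid (a point): middle of a loose capped vial (22 x 58 mm) standing on the desk at the heater's right side; to be left alone
- vial_b_mid (a point): middle of a second loose capped vial (22 x 58 mm) there; to be left alone
- dish_mid (a point): middle of a loose covered petri dish, 65 mm across, 15 mm tall, on the desk at the heater's left; to be left alone
- marker_mid (a point): middle of a loose pen, 136 mm long and 16 mm thick, lying before the heater's panel; to be left alone

How it is judged:
On the way, in this order (a step that is already met when the one before it is completed fails the run):
1. the tab before the vial's lid is pressed down (((y of vial_sample_mid in the frame of heater above 0 m and value of joint tab_left above 0.15 rad) or (y of vial_sample_mid in the frame of heater below 0 m and value of joint tab_right above 0.15 rad))).
2. that lid has sprung up (((y of vial_sample_mid in the frame of heater above 0 m and value of joint lid_left above 0.5 rad) or (y of vial_sample_mid in the frame of heater below 0 m and value of joint lid_right above 0.5 rad))).
At the end, for the whole second after the job is handed in: the lid over the vial rests beyond 1.75 rad (stop at 1.85), the other lid is shut (under 0.05 rad), both at rest, and the vial stands in its well, within 5 mm of its full depth (((y of vial_sample_mid in the frame of heater above 0 m and value of joint lid_left above 1.75 rad and value of joint lid_right below 0.05 rad) or (y of vial_sample_mid in the frame of heater below 0 m and value of joint lid_right above 1.75 rad and value of joint lid_left below 0.05 rad)) and z of vial_sample_mid in the frame of heater below 0.063 m and angle between vial_sample_mid's own z axis and vertical below 0.2 rad and velocity of joint lid_left between -0.1 and 0.1 rad/s and velocity of joint lid_right between -0.1 and 0.1 rad/s); the robot touches nothing.
It fails at once if the lid over the stopper is opened ((y of vial_sample_mid in the frame of heater above 0 m and value of joint lid_right above 0.15 rad) or (y of vial_sample_mid in the frame of heater below 0 m and value of joint lid_left above 0.15 rad)).
It fails at once if the sample vial is lifted or pushed by the fingers (z of vial_sample_mid in the frame of heater above 0.068 m or contact force between the fingers and vial_sample above 2 N).
It fails at once if a thing standing round the heater is moved by more than 20 mm or tipped (distance of any of vial_a_mid, vial_b_mid, dish_mid, marker_mid from where it was at the start of the episode above 0.02 m).
It also fails if it takes over 42 s, if anything falls off the work surface, if the arm or the gripper's body presses on something with over 40 N, if the wrist force passes 120 N, or if a joint passes its speed limit or range.

## Working session

There is one attempt and no reset: what is moved stays moved. The work goes in short steps, Python scripts to look and compute and a shell command to move; the robot and the scene stay as the last step left them, time stands still between calls to the robot, and variables do not carry over. Pictures are saved under pics/ and viewed, at most 10 in all, crops included, and the job is handed in when it is done.

```bash
mkdir -p pics; python3 - <<'E'
from workcell import status,camera,get_calibration
import cv2
o=status.get_obs();print(o['clock'],o['eef_pos'],o['tool_rot'])
for n in("scene","top"):
    cv2.imwrite(f"pics/{n}0.png",camera(n)[:,:,::-1]);print(n,get_calibration(n))
E
```

```text
0.0 [0.16550059 0.47113136 0.23040254] [ 1.68112186e-01  9.85767287e-01 -1.05716383e-03 -1.74801783e-04]
scene {'fx': 515.4423690649066, 'fy': 515.4423690649066, 'cx': 316.8809329476058, 'cy': 208.63533993333337, 'rvec': array([ 1.89859535, -1.00604983,  0.5553628 ]), 'tvec': array([-0.29559364,  0.29977636,  0.68645446])}
top {'fx': 509.49455024458643, 'fy': 509.49455024458643, 'cx': 323.5768414983722, 'cy': 202.8565951541821, 'rvec': array([ 2.10236638, -2.16410147,  0.14905121]), 'tvec': array([0.03165012, 0.54477474, 1.12280329])}
```

View pics/scene0.png

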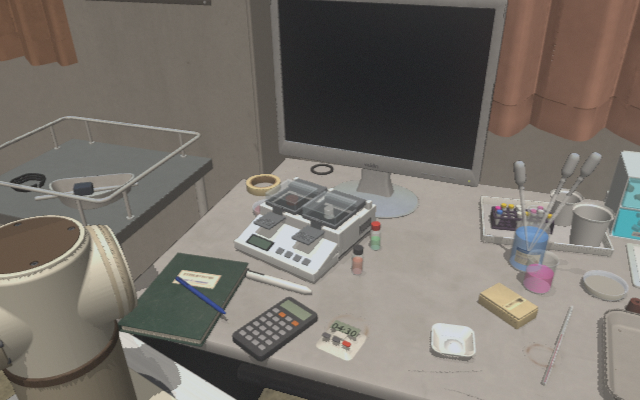

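View pics/top0.png

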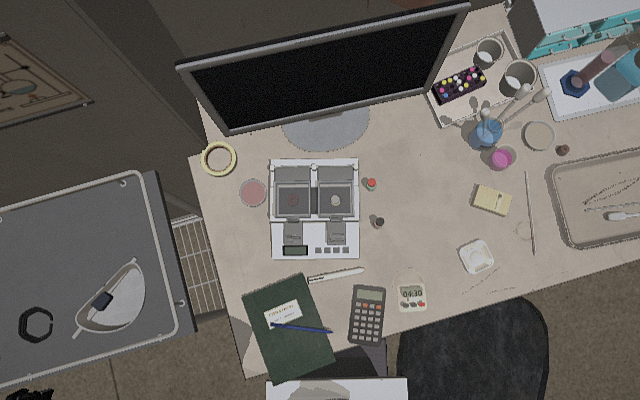

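The scene view shows the heater centred near (307,225) with the monitor behind it. The top view shows it at (315,208), with a light cap in the right well (335,200) and a reddish disc in the left (293,200). I'll enlarge the view and measure.

```bash
cat > h.py <<'E'
import numpy as np,cv2
from workcell import status,camera,get_calibration
from scipy.spatial.transform import Rotation as Ro
def cal(n):
    c=get_calibration(n);K=np.array([[c['fx'],0,c['cx']],[0,c['fy'],c['cy']],[0,0,1]])
    return K,Ro.from_rotvec(c['rvec']).as_matrix(),np.array(c['tvec'])
def ray(n,uv):
    K,R,t=cal(n);return -R.T@t,R.T@np.linalg.inv(K)@np.array([*uv,1.])
def onz(n,uv,z):
    o,d=ray(n,uv);return o+d*(z-o[2])/d[2]
def proj(n,P):
    K,R,t=cal(n);q=(R@np.atleast_2d(P).T).T+t;q=q@K.T;return q[:,:2]/q[:,2:]
E
python3 - <<'E'
from h import *
t=cv2.imread('pics/top0.png');s=cv2.imread('pics/scene0.png')
a=cv2.resize(t[150:270,260:390],None,fx=4,fy=4,interpolation=2)
b=cv2.resize(s[170:280,225:385],None,fx=4,fy=4,interpolation=2)
cv2.imwrite('pics/tc.png',a);cv2.imwrite('pics/sc.png',b)
m=cv2.inRange(t,(190,190,190),(255,255,255));m[:,:262]=0;m[:,366:]=0;m[:150]=0;m[265:]=0
n,l,st,c=cv2.connectedComponentsWithStats(m)
for i in range(1,n):
    if st[i,4]>100: print(st[i],c[i])
pts=np.argwhere(m)[:,::-1]
print(cv2.minAreaRect(pts.astype(np.float32)))
print(proj('top',[[0,0,0],[.166,.471,.23]]),ray('top',(0,0))[0],ray('scene',(0,0))[0])
E
```

```text
[271 159  87  10 428] [315.76168224 162.05373832]
[ 272  223   87   36 1502] [316.36884154 241.2816245 ]
((314.0, 208.5), (99.0, 88.0), 90.0)
[[337.93872046 450.05907899]
 [ 77.62663637 400.30397262]] [3.65155616e-01 2.65214654e-04 1.19378800e+00] [-0.18857518 -0.5037202   0.59930506]
```

View pics/tc.png

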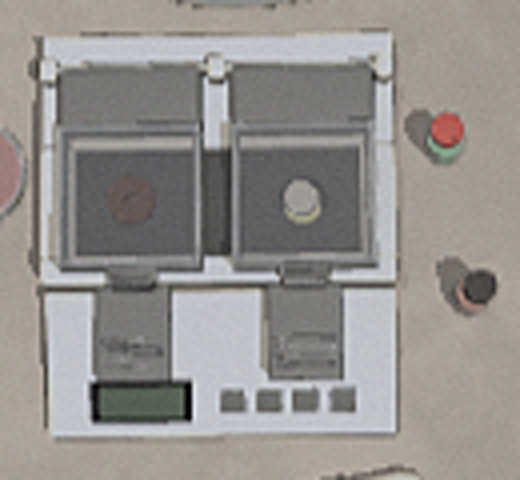

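View pics/sc.png

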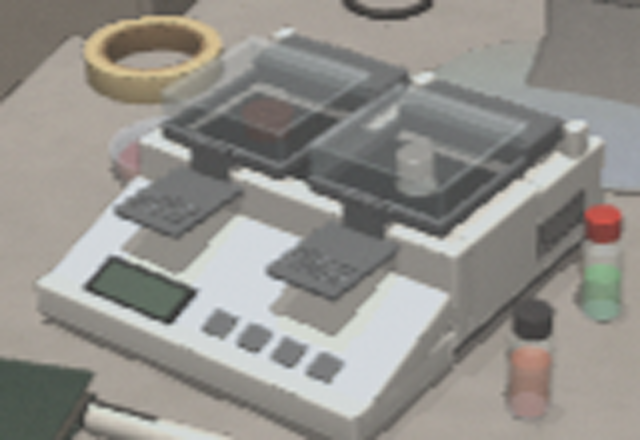

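The vial (white cap) is in the right well; crop (300,198). The stopper is on the left. The right tab's front edge runs from crop (265,378) to (342,378) in the top view and from (268,268) to (330,297) in the scene view.

```bash
python3 - <<'E'
from h import *
T=lambda u,v:(260+u/4-.4,150+v/4-.4); S=lambda u,v:(225+u/4-.4,170+v/4-.4)
def tri(a,b):
    o1,d1=ray('top',a);o2,d2=ray('scene',b)
    d1/=np.linalg.norm(d1);d2/=np.linalg.norm(d2)
    k=np.linalg.lstsq(np.c_[d1,-d2],o2-o1,rcond=None)[0];p,q=o1+d1*k[0],o2+d2*k[1]
    return ((p+q)/2).round(4),round(np.linalg.norm(p-q),4)
print('tab corners L,R tri',tri(T(267,378),S(268,268)),tri(T(342,378),S(330,297)))
for n,p,z in [('tabL',T(267,378),.063),('tabR',T(342,378),.063),('lipR',T(304,270),.072),('k0',T(48,67),.08),('k1',T(215,67),.08),('k2',T(382,67),.08),
 ('frontL',T(52,436),.02),('frontR',T(396,436),.02),('backL',T(42,36),.069),('backR',T(392,36),.069),('vialcap',T(300,190),.087)]: print(n,onz('top',p,z).round(4))
print('marker',onz('top',(336,275),.008),'front edge tab_left',onz('top',T(95,380),.063),onz('top',T(168,382),.063))
E
```

```text
tab corners L,R tri (array([0.4504, 0.0111, 0.0616]), np.float64(0.0023)) (array([ 0.448 , -0.0291,  0.0615]), np.float64(0.0013))
tabL [0.4495 0.012  0.063 ]
tabR [ 0.4483 -0.0296  0.063 ]
lipR [ 0.5081 -0.0103  0.072 ]
k0 [0.6259 0.1296 0.08  ]
k1 [0.623 0.036 0.08 ]
k2 [ 0.62   -0.0574  0.08  ]
frontL [0.423  0.1368 0.02  ]
frontR [ 0.4174 -0.0604  0.02  ]
backL [0.6466 0.1341 0.069 ]
backR [ 0.6403 -0.0642  0.069 ]
vialcap [ 0.5506 -0.0093  0.087 ]
marker [ 0.38183779 -0.0076369   0.008     ] front edge tab_left [0.451154   0.10751784 0.063     ] [0.44887414 0.06697889 0.063     ]
```

Measurements agree: the tab's front edge is at x≈0.449 with a 42 mm width, the lip is at x≈0.503, and the right lid's hinge is at x≈0.622, y≈-0.01. The press point is about (0.465,-0.009,0.065). I'll shut the gripper and approach, leaning the tool back so its body clears the lid.

```bash
python3 -m creep '[[2.1,-3.4,0,0,0,2.5],[2.1,-3.4,0,0,0,2.5],[2.1,-3.4,0,0,0,2.5],[2.1,-3.4,0,0,0,2.5],[2.1,-3.4,0,0,0,2.5],[2.1,-3.4,0,0,0,2.5],[2.1,-3.4,0,0,0,2.5]]' -1
python3 -m creep '[[2,-3.4,0,0,-2.2,0],[2,-3.4,0,0,-2.2,0],[2,-3.4,0,0,-2.2,0],[2,-3.4,0,0,-2.2,0],[2,-3.4,0,0,-2.2,0],[2,-3.4,0,0,-2.2,0],[2,-3.4,0,0,-1.8,0],[0,0,0,0,0,0]]'
```

```text
clock: 0.8
eef_pos: [0.313, 0.2321, 0.2311]
tool_rot: [0.015, 1.0, -0.0, -0.0]
ft_force: [0.1, 0.1, -0.3]
grip_width: -0.0001
grasp_force: 0.0
clock: 1.6
eef_pos: [0.4534, -0.0079, 0.231]
tool_rot: [0.019, 0.991, 0.001, 0.131]
ft_force: [-0.1, 1.0, -0.7]
grip_width: -0.0
grasp_force: 0.0
```

```bash
python3 -m creep '[[0.4,0,-4,0,0,0],[0.4,0,-4,0,0,0],[0,0,-4,0,0,0],[0,0,-2.0,0,0,0],[0,0,0,0,0,0]]'
python3 - <<'E'
from h import *
s=camera('scene')[:,:,::-1];cv2.imwrite('pics/s1.png',cv2.resize(s[130:280,205:385],None,fx=4,fy=4,interpolation=2)[:600])
print(proj('scene',status.get_obs()['eef_pos']))
E
```

```text
clock: 2.1
eef_pos: [0.4567, -0.0036, 0.0875]
tool_rot: [0.016, 0.992, 0.002, 0.126]
ft_force: [-0.6, -0.0, 1.1]
grip_width: 0.0
grasp_force: 0.0
[[299.36520473 224.34889532]]
```

View pics/s1.png

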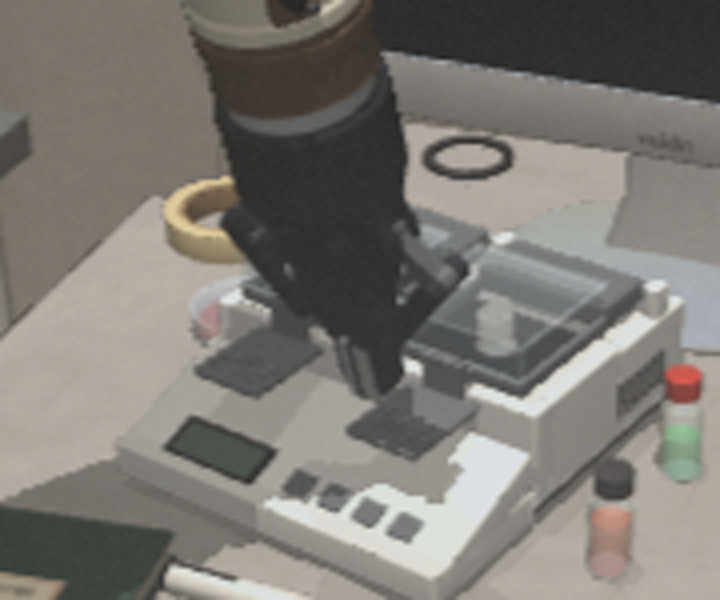

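The closed fingertips (crop (370,390)) hang just above the right tab, slightly left of centre and close to its front. I'll correct that and press.

```bash
python3 -m creep '[[0.6,-0.6,0,0,0,0],[0,0,-1.2,0,0,0],[0,0,-0.8,0,0,0],[0,0,-0.5,0,0,0],[0,0,-0.4,0,0,0],[0,0,0,0,0,0],[0,0,0,0,0,0]]'
```

```text
clock: 2.85
eef_pos: [0.4672, -0.0103, 0.0628]
tool_rot: [0.016, 0.991, 0.002, 0.131]
ft_force: [0.5, 0.3, 1.7]
grip_width: 0.0
grasp_force: 1.0
```

```bash
python3 -m creep '[[0,0,-0.4,0,0,0],[0,0,-0.4,0,0,0],[0,0,0,0,0,0],[0,0,0,0,0,0],[0,0,0,0,0,0]]'
python3 - <<'E'
from h import *
s=camera('scene')[:,:,::-1];cv2.imwrite('pics/s2.png',cv2.resize(s[130:280,205:385],None,fx=4,fy=4,interpolation=2)[:600])
E
```

```text
clock: 3.35
eef_pos: [0.4678, -0.0103, 0.0549]
tool_rot: [0.016, 0.991, 0.002, 0.132]
ft_force: [2.0, -1.0, 4.9]
grip_width: -0.0001
grasp_force: 2.2
```

View pics/s2.png

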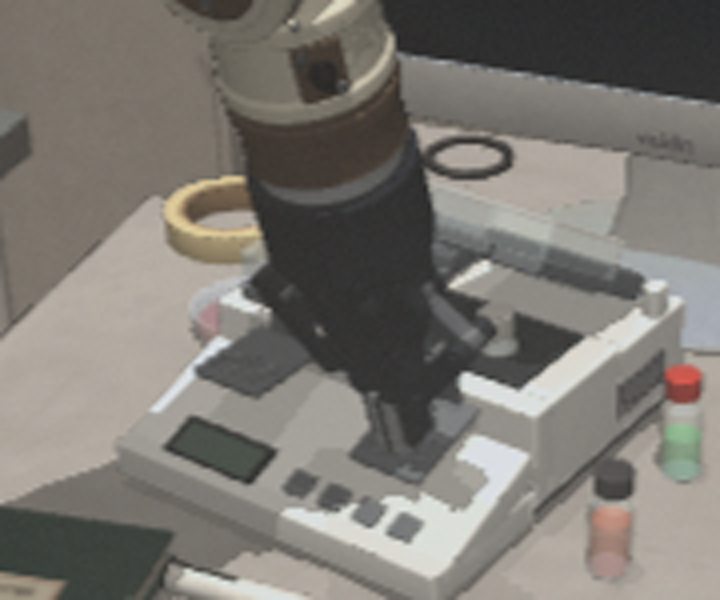

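The right lid has sprung up: its hood is now tilted behind the gripper, and the well and vial at (500,330) are uncovered. Next I go up, then push the lid back.

```bash
python3 -m creep '[[-0.8,0,2,0,0,0],[0,0,4,0,0,0],[0,0,4,0,0,0],[1.5,0,0,0,0,0],[1.5,0,0,0,0,0],[1.5,0,0,0,0,0],[1.5,0,0,0,0,0],[0,0,0,0,0,0]]'
python3 -m creep '[[1.5,0,0,0,0,0],[1.5,0,0,0,0,0],[1.5,0,0.3,0,0,0],[1.5,0,0.3,0,0,0],[0,0,0,0,0,0]]'
```

```text
clock: 4.2
eef_pos: [0.5191, -0.0101, 0.1533]
tool_rot: [0.016, 0.991, 0.002, 0.13]
ft_force: [-0.0, 0.3, -0.0]
grip_width: -0.0001
grasp_force: 0.0
clock: 4.7
eef_pos: [0.579, -0.0101, 0.1598]
tool_rot: [0.016, 0.991, 0.002, 0.13]
ft_force: [-0.3, 0.3, 0.6]
grip_width: -0.0002
grasp_force: 0.0
```

```bash
python3 -m creep '[[1.5,0,0.3,0,0,0],[1.5,0,0.3,0,0,0],[1,0,0,0,0,0],[1,0,0,0,0,0],[0,0,0,0,0,0]]'
python3 - <<'E'
from h import *
s=camera('scene')[:,:,::-1];cv2.imwrite('pics/s3.png',cv2.resize(s[110:260,205:385],None,fx=4,fy=4,interpolation=2)[:600])
E
```

```text
clock: 5.2
eef_pos: [0.6289, -0.0102, 0.1657]
tool_rot: [0.016, 0.991, 0.002, 0.13]
ft_force: [0.1, 0.2, -0.3]
grip_width: -0.0001
grasp_force: 0.0
```

View pics/s3.png

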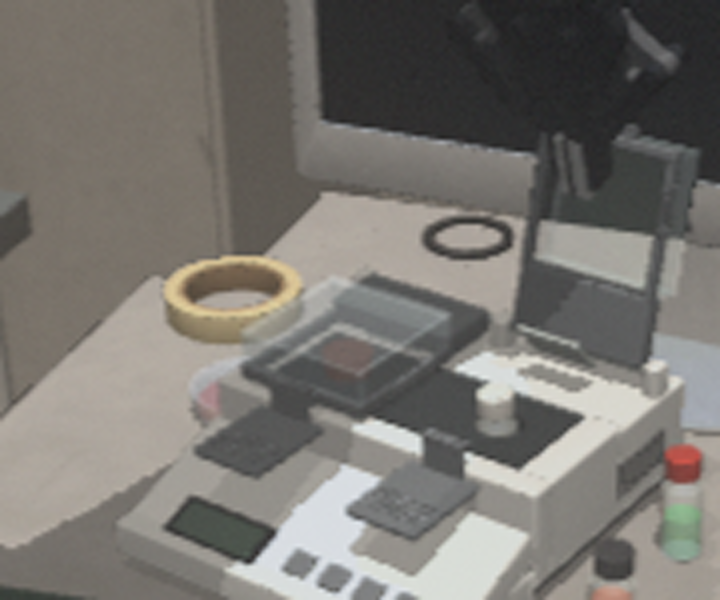

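The lid stands past upright (rim from (515,320) up to (545,140)) and the force reads zero. The left lid is shut and the vial is seated. I'll retreat and check.

```bash
python3 -m creep '[[-2,0,0,0,0,0],[-4,0,0.5,0,0,0],[-4,0,0.5,0,0,0],[-4,0,1,0,0,0],[-4,0,1,0,0,0],[-4,0,2,0,0,0],[-3,0,2,0,0,0],[0,0,0,0,0,0]]'
python3 -m creep '[[0,0,0,0,0,0],[0,0,0,0,0,0],[0,0,0,0,0,0],[0,0,0,0,0,0],[0,0,0,0,0,0]]'
python3 - <<'E'
from h import *
s=camera('scene')[:,:,::-1];cv2.imwrite('pics/s4.png',cv2.resize(s[110:310,195:395],None,fx=3,fy=3,interpolation=2)[:600])
# expected lip/rim corner at 1.75, 1.85
for th in(.85,1.5,1.75,1.85):
    x=.622-.12*np.cos(th+.05);z=.078+.12*np.sin(th-.05)
    print(th,(proj('scene',[[x,-.0105,z]])-[195,110])*3)
E
```

```text
clock: 6.05
eef_pos: [0.3761, -0.0102, 0.2384]
tool_rot: [0.016, 0.991, 0.002, 0.132]
ft_force: [0.8, -0.6, 0.4]
grip_width: -0.0001
grasp_force: 0.0
clock: 6.55
eef_pos: [0.3788, -0.0103, 0.2356]
tool_rot: [0.016, 0.991, 0.002, 0.13]
ft_force: [0.1, 1.1, -0.1]
grip_width: -0.0001
grasp_force: 0.0
0.85 [[400.32963604 185.29142704]]
1.5 [[460.65377532  99.40937497]]
1.75 [[483.96459199  84.83904297]]
1.85 [[492.67254562  82.22922507]]
```

View pics/s4.png

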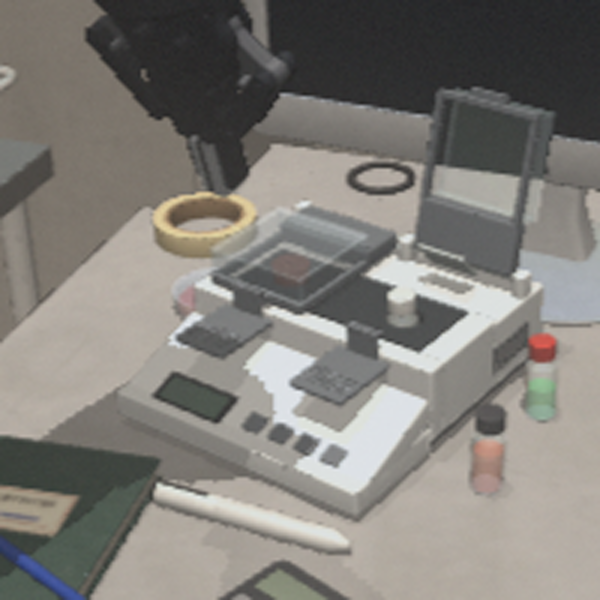

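The lid rests open by itself: its lip is at about (488,95), which matches the 1.85 stop. The left lid is shut, the vial is in its well, the loose items are undisturbed and the robot is clear.

```bash
python3 -c "
from workcell import ticket;print(ticket.job_done())"
```

```text
the job is handed in; nothing more can be done
None
```

The right lid, the one over the vial, was released and now rests fully open by itself; the left lid stayed shut, the vial stayed in its well, and the job is handed in (no verdict was returned).

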